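# Lock the cellar's sample locker

### The arm

A 6-joint arm with a two-finger parallel gripper is mounted at the origin on the work surface. World frame = base frame: x ahead of the robot, y to its left, z up, the work surface at z = 0. Lengths are in m, angles in degrees, forces in N, time in s.
With the tool pointing down it reaches from about 0.4 to 0.825 m from the base axis. Payload 7 kg.
Tool frame: the origin (TCP) lies at the very end of the fingers, on their centre line; the grasp point (between the pads) lies 19 mm behind it; z points along the fingers, y is the direction in which the jaws open and shut (so a half turn about z gives the same grasp; the last joint's range is limited). The gripper opens to 88 mm and grips with 3 to 60 N. Pads are 19 mm wide; open, the fingers measure 130 mm over their backs; the gripper's body (78 mm by 193 mm) begins 47 mm behind the grasp point.
Start: joints at [80.678, 20.546, 0.682, 0, -70.136, -16.507], TCP at [0.294, 0.608, 0.227] pointing down, gripper open.
Joint ranges: [-176.03, 176.03], [-82.01, 121.73], [-58.28, 71.71], [-173.87, 95.51], [-174.79, -0.11], [-173.66, 173.66]. Speed limits (degrees/s): [136.94, 136.94, 172.46, 180, 180, 180].

### API

Orientations are given as [roll, pitch, yaw] about the fixed x, y, z axes, in that order (R = Rz(yaw) Ry(pitch) Rx(roll)).
In Python, from plant import telemetry, optics, ctrl gives the robot as it stands.
- The arm moves only by the tool servo_tool, never from a script. Its argument "rows" is a list of rows, each a list of 3 entries, a list of its own where there are three numbers: the shift along the tool's x, y, z in m, then the turn, a rotation vector about the tool's x, y, z in units of 6 degrees (1.0 is 6 degrees), then the closure, from 0 (fully open) to 1 (shut). A call has 1 to 20 rows; each row shifts and turns the commanded pose from where the row before left it, along the tool's axes as they then stand; what a row does not reach is not made up. A row lasts 1/12 s, in which the tool goes at most 41.7 mm and 7.16 degrees, less where a joint would pass 70% of its speed; a pose out of reach is approached as far as the arm can. A call is refused whole if a number of a shift passes 0.0417 or a number of a turn 1, either way. A call with a gripper value outside its range is refused whole. The fingers move at their own pace and stop on an object; the grip force is fixed at half the most. Time passes only in rows, so rows that do not move let the fingers close. It gives the time, the measured TCP pose, the force and the opening at its end, in the units of the state.
- telemetry.get_obs(): the state, without advancing time (a new reading comes with each control period).
- optics.snapshot(name): name is "side" or "top" or "wrist"; returns the picture (480x640x3 uint8, red, green, blue); there is no depth.
- optics.camera_info(name): a dict with "mtx" (3x3 intrinsics, pixels), "D" ([k1, k2, p1, p2, k3] as OpenCV has them; the pictures are not rectified), "rvec" (rotation vector, rad) and "tvec" (3), from world to camera coordinates, as OpenCV has them. Camera axes: x right, y down, z forward; pixel columns grow to the right and rows downward; lengths in m; the calibration is good to about 2 mm. A picture is of the moment at which its call begins: read the wrist's pose just before it. camera_info takes no time and is no camera call; for the wrist camera it gives the pose at the moment of the call.
- ctrl.close_job(): hands the job in, once; it reports no verdict.
The state is a dict: "clock": time; "joint_pos": joint angles; "qvel": joint speeds; "tau": joint torques, N m; "tool_pos": TCP position; "orientation": TCP orientation; "force": force on the tool from outside, world axes, zero at the start; "moment": the same for the moment, N m; "opening": finger opening in m.
Only numpy, scipy, OpenCV 4.12 (cv2) and the standard library are available. Lean on these libraries where they do the work, as an engineer would, in place of code of your own. Each camera call takes 0.05 s, during which the arm holds its last target.

### The job

Lock the green sample locker: push the peg on its red slotted disc round until the slot lines up with the steel bar, then push the bar by its orange tab through the disc until its tip is fully home in the yellow keeper. Only push with the fingertips: do not lift or tip the bar, leave every other thing where it stands, and finish with the hand clear of everything.

Things in the scene. Friction and masses are not known exactly. Their poses are not given: they have to be found in the camera images.
- locker: Low green steel chest, fixed, 205 x 415 mm, its flat lid 70 mm above the bench. Origin: on the bench (z = 0) straight below the disc's axis; z up. It spans x from -75 to 130 and y from -300 to 115. The bar is pushed along this frame's +y, over x = 0: out of its guide, under the strap, through the disc (centre x = y = 0), into the keeper.
- strap (a point): Centre of the top of the dark steel strap over the bar, at y = -78 in the locker's frame; 12 mm long, 41 mm wide, its top 21 mm above the lid. Behind it the bar lies between two guide walls 12 mm high (inner faces at x = +-9.5, y from -290 to -58).
- keeper_stop (a point): Middle of the end stop inside the yellow keeper, at y = 98 in the locker's frame, 7 mm above the lid. The keeper is a socket for the bar's tip, y from 58 to 110, 45 mm wide, 23 mm high, inner width 21 mm with a flared mouth.
- disc_slot (a point): Centre of the top of the red disc, which lies flat on the lid and turns about the vertical axis through here; diameter 100, its top 18.5 mm above the lid. A slot 22 mm wide, open above, with flared mouths, cuts right across it along this frame's y; either end may face the bar. It turns at about 2 N pushed at the peg, and stays where it is left.
- disc (a joint): Turn of the disc, rad, growing clockwise seen from above. At 0 and at pi (3.14) the slot is lined up with the bar: either will do. At 0 the peg lies on the locker's -x side, at pi/2 on the +y side (the keeper's), at pi on the +x side. Starts between 0.4 and 2.74; free range -0.6 to 3.74. Within 0.1 rad of lined up the bar passes: its tapered tip centres the slot.
- disc_peg (a point): Centre of the top of the disc's upright black push peg: 14 mm in diameter, 32 mm high above the disc's top (its top is 120.5 mm above the bench), 36 mm from the disc's axis, square to the slot (in the disc's frame at x = -36, y = 0).
- bar: Loose flat steel bar, 16 wide, 14 high, 200 mm long along its y, about 0.4 kg, lying on the locker's lid between the guide walls. Origin: centre of its underside; +y points to its tapered tip (the last 12 mm narrow to 6 mm). An orange tab stands at its tail, 34 mm wide (x), 12 mm thick (y from -100 to -88), from 14 to 54 mm above the bar's underside. It slides at about 1 to 4 N.
- bar_nose (a point): Middle of the bar's tip (bar frame y = +100, z = 7). Fully home it stands at the keeper's end stop, y = 98 in the locker's frame; it starts between y = -82 and -54.
- bar_tab (a point): Middle of the tab's rear face, the face to push (bar frame y = -100, z = 34), looking along the bar's -y.
- bung_a: White tapered barrel bung standing on the locker's lid beside the disc, on the +x side; 50 mm in diameter, 38 mm high; origin: centre of its underside. Leave alone.
- sample_jar: Amber jar standing on the lid on the +x side of the bar, 44 mm in diameter, 55 mm high; origin: centre of its underside. Leave alone.
- bung_b: White tapered bung on the bench, like the other. Leave alone.
- flashlight: Black torch lying on the bench along its x, 146 mm long, 40 mm high; origin: under its middle. Leave alone.
- wine_bottle: Green bottle standing on the bench, 74 mm in diameter, 290 mm high; origin: centre of its underside. Leave alone.
- glass_cup: Clear cup standing on the bench, 70 mm in diameter, 100 mm high; origin: centre of its underside. Leave alone.
- mallet: Mallet lying on the bench along its x, 280 mm long; origin: under its middle. Leave alone.
There are look-alikes about, which are no part of the job. Leave any brown or purple look-alike of the bar alone.

How it is judged:
By the outcome, as a careful person would: the job done as asked, in the order asked, and still so for the second after the job is handed in, with the robot touching nothing.
It also fails if it takes over 54 s, if anything falls off the work surface, if the arm or the gripper's body presses on something with over 40 N, if the wrist force passes 120 N, or if a joint passes its speed limit or range.

## Working session

There is one attempt and no reset: what is moved stays moved. The work goes in short steps, Python scripts to look and compute and a tool call to move; the robot and the scene stay as the last step left them, time stands still between calls to the robot, and variables do not carry over. Pictures are saved under pics/ and viewed, and the job is handed in when it is done.

Besides the shell and the picture viewer there is one more tool, called after "Request:" as name(argument=value, ...), one argument or row to a line, values as JSON. servo_tool: Moves the arm, as the interface text tells. Its arguments: {"type":"object","properties":{"rows":{"type":"array"}},"required":["rows"]}

```bash
mkdir -p pics
cat > h.py <<'E'
import numpy as np,cv2
from plant import telemetry,optics,ctrl
def snap(n,f):
    im=optics.snapshot(n); cv2.imwrite('pics/'+f,im[:,:,::-1]); return im
def ray(n,px,ci=None):
    ci=ci or optics.camera_info(n)
    K=np.array(ci['mtx'],float);D=np.array(ci['D'],float)
    R,_=cv2.Rodrigues(np.array(ci['rvec'],float));t=np.array(ci['tvec'],float).ravel()
    p=cv2.undistortPoints(np.array(px,float).reshape(-1,1,2),K,D).reshape(-1,2)
    d=np.c_[p,np.ones(len(p))]@R
    return -R.T@t,d
def onz(n,px,z,ci=None):
    o,d=ray(n,px,ci); return o+d*((z-o[2])/d[:,2])[:,None]
def proj(n,P,ci=None):
    ci=ci or optics.camera_info(n)
    return cv2.projectPoints(np.array(P,float).reshape(-1,3),np.array(ci['rvec'],float),np.array(ci['tvec'],float),np.array(ci['mtx'],float),np.array(ci['D'],float))[0].reshape(-1,2)
E
python3 - <<'E'
from h import *
print(telemetry.get_obs())
for n in ['side','top','wrist']:
    ci=optics.camera_info(n); R=cv2.Rodrigues(np.array(ci['rvec'],float))[0]; print(n,-R.T@np.array(ci['tvec']).ravel(), R[2])
    snap(n,n+'0.png')
E
```

```text
{'clock': 0.0, 'joint_pos': array([ 8.06796188e+01,  2.05888579e+01,  6.34434443e-01, -1.98380575e-02,
       -7.01350427e+01, -1.65064518e+01]), 'qvel': array([-0.04658554,  0.0728517 ,  0.04254246, -0.01156177,  0.0822067 ,
       -0.05581181]), 'tau': array([ 8.55449780e-04, -5.82713163e+01,  2.93062466e+01,  6.99744925e+00,
        7.11334185e-03, -1.50826386e-04]), 'tool_pos': array([0.2938847 , 0.60713215, 0.22565767]), 'orientation': array([ 1.79908922e+02, -7.54115047e-03, -2.58335827e+01]), 'force': array([-0.17367503, -0.34127029, -0.37187845]), 'moment': array([-0.03206363, -0.06325229,  0.01832894]), 'opening': 0.08767382015179682}
side [ 0.23608202 -0.96525616  1.15091146] [ 0.19495184  0.66777762 -0.71837792]
top [2.28059650e-01 7.75948035e-04 1.53986449e+00] [ 0.18992518 -0.0037639  -0.98179135]
wrist [0.36033454 0.5755768  0.38416993] [-0.24542837  0.11663139 -0.96237313]
```

View pics/top0.png

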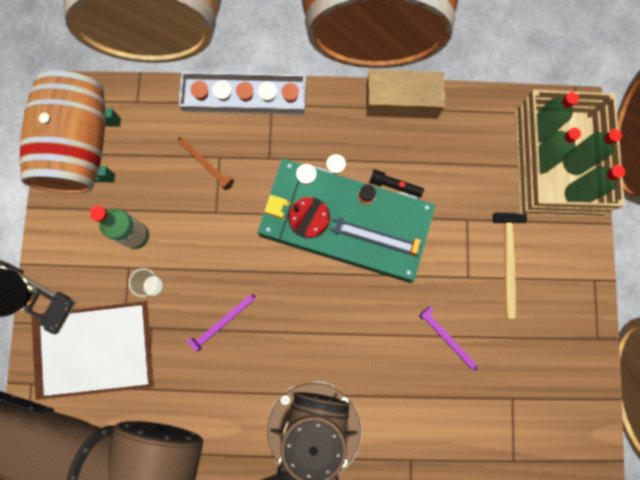

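View pics/side0.png

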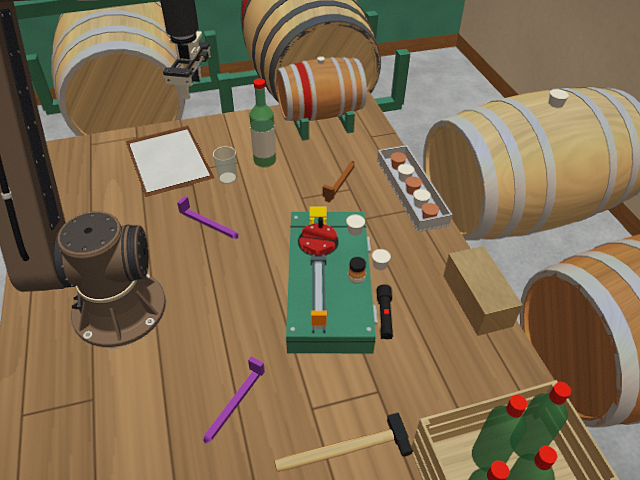

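View pics/wrist0.png

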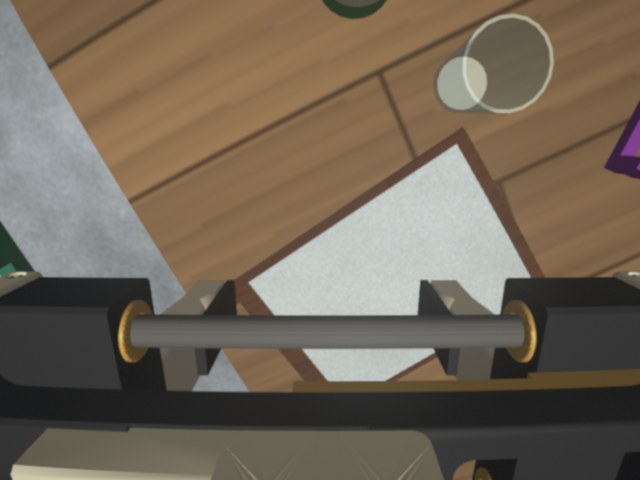

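Run:
```python
from h import *
im=cv2.imread('pics/top0.png')[140:290,240:450]; cv2.imwrite('pics/topz.png',cv2.resize(im,None,fx=3.8,fy=3.8,interpolation=cv2.INTER_CUBIC))
im=cv2.imread('pics/side0.png')[195:360,275:405]; cv2.imwrite('pics/sidez.png',cv2.resize(im,None,fx=3.6,fy=3.6,interpolation=cv2.INTER_CUBIC))
```

```text
(no output)
```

View pics/topz.png

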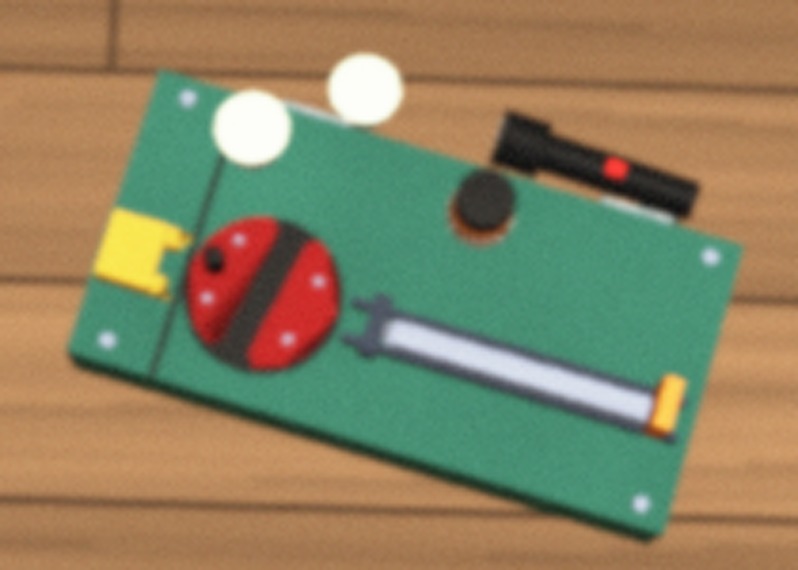

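View pics/sidez.png

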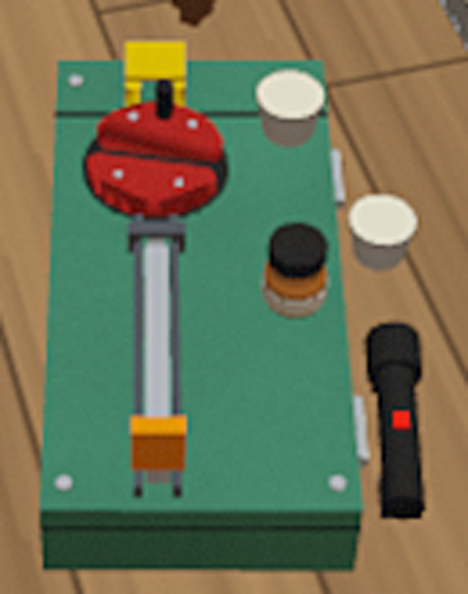

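```bash
cat > meas.py <<'E'
from h import *
im=cv2.imread('pics/top0.png'); hsv=cv2.cvtColor(im,cv2.COLOR_BGR2HSV)
roi=np.zeros(im.shape[:2],np.uint8); roi[140:290,240:450]=255
def big(m):
    c,_=cv2.findContours(m&roi,cv2.RETR_EXTERNAL,cv2.CHAIN_APPROX_NONE); return max(c,key=cv2.contourArea)
g=cv2.inRange(hsv,(65,80,80),(95,255,255)); c=cv2.convexHull(big(g))
P=onz('top',c.reshape(-1,2),0.07)
r=cv2.minAreaRect(P[:,:2].astype(np.float32)); B=cv2.boxPoints(r); print('lid',r); 
# long axis direction
e=[B[1]-B[0],B[2]-B[1]]; e=max(e,key=np.linalg.norm); 
if e[1]<0:e=-e
Y=e/np.linalg.norm(e); X=np.array([Y[1],-Y[0]]); ctr=np.array(r[0])
O=ctr-X*.0275+Y*.0925
print('yawY',np.degrees(np.arctan2(-Y[0],Y[1])),'O lid',O)
red=cv2.inRange(hsv,(0,130,80),(8,255,255))|cv2.inRange(hsv,(172,130,80),(180,255,255))
c=big(red);P=onz('top',cv2.convexHull(c).reshape(-1,2),.0885)[:,:2].astype(np.float32); print('disc',cv2.minEnclosingCircle(P),cv2.fitEllipse(P)[:2])
def loc(p): d=np.array(p[:2])-O; return np.round([d@X,d@Y],4)
print('disc local',loc(cv2.minEnclosingCircle(P)[0]))
for nm,lo,hi,z in [('tab',(10,150,150),(20,255,255),.124),('keeper',(22,150,150),(32,255,255),.093)]:
    c=big(cv2.inRange(hsv,lo,hi)).reshape(-1,2); P=onz('top',c,z); rr=cv2.minAreaRect(P[:,:2].astype(np.float32)); print(nm,loc(rr[0]),rr[1], [list(loc(b)) for b in cv2.boxPoints(rr)])
for nm,px,z in [('peg',(296.3,208),.1205),('slotA',(240+290/3.8,140+230/3.8),.0705),('slotB',(240+232/3.8,140+357/3.8),.0705),('bunga',(306.3,173.6),.108),('jar',(367.5,192.5),.125),('strap',(240+378/3.8,140+328/3.8),.091)]:
    p=onz('top',[px],z)[0]; print(nm,p,loc(p))
E
python3 meas.py
```

```text
lid ((0.5326656103134155, -0.07010677456855774), (0.411106139421463, 0.205338254570961), 74.3412857055664)
yawY -15.658707 O lid [0.53115259 0.02638267]
disc ((0.5241603255271912, 0.01151265949010849), 0.04745299741625786) ((0.5194663405418396, 0.004351310431957245), (0.047812677919864655, 0.09668367356061935))
disc local [-0.0027 -0.0162]
tab [-0.001  -0.2682] (0.01222864631563425, 0.03475991636514664) [[np.float64(-0.0162), np.float64(-0.2787)], [np.float64(0.0173), np.float64(-0.2695)], [np.float64(0.0141), np.float64(-0.2577)], [np.float64(-0.0194), np.float64(-0.267)]]
keeper [0.0005 0.0847] (0.05203304812312126, 0.04694899544119835) [[np.float64(-0.0236), np.float64(0.0593)], [np.float64(0.0233), np.float64(0.0581)], [np.float64(0.0246), np.float64(0.1101)], [np.float64(-0.0223), np.float64(0.1113)]]
peg [0.54504435 0.0570355  0.1205    ] [0.0051 0.0333]
slotA [0.57723146 0.00852454 0.0705    ] [ 0.0492 -0.0048]
slotB [0.48935669 0.04469633 0.0705    ] [-0.0452  0.0064]
bunga [0.63717734 0.03545674 0.108     ] [0.0996 0.0374]
jar [ 0.58829861 -0.11771216  0.125     ] [ 0.0939 -0.1233]
strap [ 0.50777834 -0.0513341   0.091     ] [-0.0015 -0.0811]
```

```bash
cat >> h.py <<'E'
O=np.array([.5312,.0264]);a=np.radians(-15.66);X=np.array([np.cos(a),np.sin(a)]);Y=np.array([-np.sin(a),np.cos(a)])
def W(x,y): return O+X*x+Y*y
def loc(p): d=np.array(p[:2])-O; return np.round([d@X,d@Y],4)
def to(tx,ty,tz,yaw=None):
    s=telemetry.get_obs();p=s['tool_pos'];y=np.radians(s['orientation'][2])
    d=np.array([tx,ty,tz])-p
    sh=[d[0]*np.cos(y)+d[1]*np.sin(y), d[0]*np.sin(y)-d[1]*np.cos(y), -d[2]]
    print('shift tool',np.round(sh,4),'yaw turn units',None if yaw is None else -(yaw-s['orientation'][2])/6)
def stat():
    s=telemetry.get_obs();print('t',s['clock'],'tcp',s['tool_pos'].round(4),'loc',loc(s['tool_pos']),'rpy',s['orientation'].round(2),'F',s['force'].round(2),'j',s['joint_pos'].round(1),'op',s['opening'])
E
python3 - <<'E'
from h import *
print('bottle top px', onz('top',[(98,213)],.29), 'cup', onz('side',[(228,179)],0), 'bottle side',onz('side',[(263,160)],0))
p=W(-.0205,.0643);print(p);to(*p,.1,-60.66)
E
```

```text
bottle top px [[0.48415897 0.48347622 0.29      ]] cup [[0.35522527 0.42633548 0.        ]] bottle side [[0.48150106 0.49093043 0.        ]]
[0.52881734 0.09384674]
shift tool [0.4351 0.3597 0.1259] yaw turn units 5.804294290594185
```

Request:
servo_tool(
  rows=[
    [[0.0175,0.0256,-0.0015],[0,0,0],1],
    [[0.0175,0.0256,-0.0015],[0,0,0],1],
    [[0.0175,0.0256,-0.0015],[0,0,0],1],
    [[0.0175,0.0256,-0.0015],[0,0,0],1],
    [[0.0175,0.0256,-0.0015],[0,0,0],1],
    [[0.0175,0.0256,-0.0015],[0,0,0],1],
    [[0.0175,0.0256,-0.0015],[0,0,0],1],
    [[0.0175,0.0256,-0.0015],[0,0,0],1],
    [[0.0175,0.0256,-0.0015],[0,0,0],1],
    [[0.0175,0.0256,-0.0015],[0,0,0],1],
    [[0.026,0.0103,0],[0,0,0],1],
    [[0.026,0.0103,0],[0,0,0],1],
    [[0.026,0.0103,0],[0,0,0],1],
    [[0.026,0.0103,0],[0,0,0],1],
    [[0.026,0.0103,0],[0,0,0],1],
    [[0.026,0.0103,0],[0,0,0],1],
    [[0.026,0.0103,0],[0,0,0],1],
    [[0.026,0.0103,0],[0,0,0],1],
    [[0.026,0.0103,0],[0,0,0],1],
    [[0.026,0.0103,0],[0,0,0],1],
  ],
)

```text
clock: 1.82
tool_pos: [0.5299, 0.0936, 0.2414]
orientation: [180.0, 0.0, -25.8]
force: [0.5, 0.7, 0.7]
opening: 0.0004
```

Request:
servo_tool(
  rows=[
    [[0,0,0],[0,0,0.97],1],
    [[0,0,0],[0,0,0.97],1],
    [[0,0,0],[0,0,0.97],1],
    [[0,0,0],[0,0,0.97],1],
    [[0,0,0],[0,0,0.97],1],
    [[0,0,0],[0,0,0.97],1],
    [[0,0,0],[0,0,0],1],
    [[0,0,0],[0,0,0],1],
  ],
)

```text
clock: 2.48
tool_pos: [0.5291, 0.0948, 0.2414]
orientation: [180.0, 0.0, -60.6]
force: [-0.3, -0.9, -0.3]
opening: 0.0003
```

Run:
```python
from h import *
stat(); to(*W(-.0205,.0643),.1,-60.66); snap('wrist','w1.png')
```

```text
t 2.4833 tcp [0.5291 0.0948 0.2414] loc [-0.0205  0.0653] rpy [ 1.7998e+02  1.0000e-02 -6.0570e+01] F [-0.29 -0.85 -0.27] j [ 31.1   7.  -15.3  -0.  -67.6  -1.6] op 0.0002991618983325369
shift tool [0.0007 0.0007 0.1414] yaw turn units 0.014816906798680899
```

View pics/w1.png

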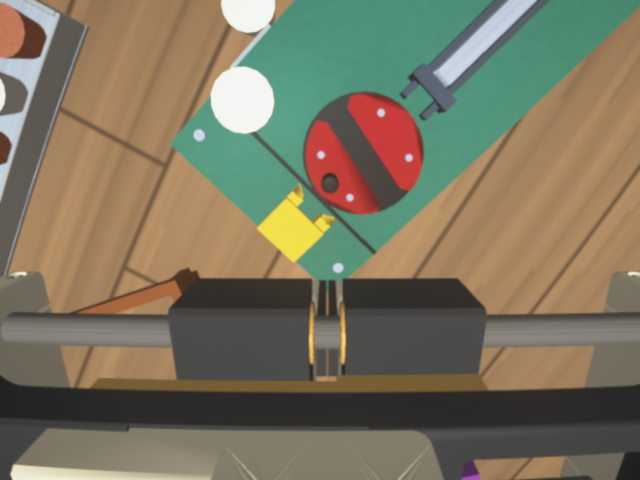

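Run:
```python
from h import *
im=cv2.imread('pics/w1.png'); hsv=cv2.cvtColor(im,cv2.COLOR_BGR2HSV)
red=cv2.inRange(hsv,(0,130,80),(8,255,255))|cv2.inRange(hsv,(172,130,80),(180,255,255))
red[:, :290]=0; red[:80]=0; red[220:]=0; red[:,430:]=0
pts=cv2.findNonZero(cv2.morphologyEx(red,cv2.MORPH_OPEN,np.ones((3,3))))
P=onz('wrist',cv2.convexHull(pts).reshape(-1,2),.0885)[:,:2].astype(np.float32)
c,r=cv2.minEnclosingCircle(P);print('disc',loc(c),r)
k=cv2.findNonZero(cv2.inRange(hsv,(22,150,150),(32,255,255))[:280])
rr=cv2.minAreaRect(onz('wrist',k.reshape(-1,2),.093)[:,:2].astype(np.float32));print('keeper',loc(rr[0]),rr[1],[loc(b) for b in cv2.boxPoints(rr)])
bl=cv2.inRange(hsv,(0,0,0),(180,255,60)); n,l,s,ce=cv2.connectedComponentsWithStats(bl)
for i in range(n):
  if 310<ce[i][0]<350 and 165<ce[i][1]<200: print(ce[i],s[i])
print('peg',loc(onz('wrist',[(330,182)],.1205)[0]))
print('strap',loc(onz('wrist',[(433,88)],.091)[0]))
a=onz('wrist',[(337,110),(391,200)],.0705);print('slot',[loc(q) for q in a])
```

```text
disc [0.0002 0.0005] 0.04998644441366196
keeper [0.     0.0835] (0.05438835918903351, 0.04471323639154434) [array([-0.0225,  0.0565]), array([0.0222, 0.0561]), array([0.0226, 0.1105]), array([-0.0221,  0.1109])]
[329.42105263 175.36842105] [325 174  10   4  19]
peg [0.0075 0.0343]
strap [ 0.0001 -0.076 ]
slot [array([ 0.0432, -0.0104]), array([-0.0483,  0.0097])]
```

Request:
servo_tool(
  rows=[
    [[0,0,0.03],[0,0,0],1],
    [[0,0,0.03],[0,0,0],1],
    [[0,0,0.03],[0,0,0],1],
    [[0,0,0.03],[0,0,0],1],
    [[0,0,0.021],[0,0,0],1],
    [[0,0,0],[0,0,0],1],
    [[0.007,0.0006,0],[0,0,0],1],
    [[0.007,0.0006,0],[0,0,0],1],
    [[0.007,0.0006,0],[0,0,0],1],
    [[0,0,0],[0,0,0],1],
  ],
)

```text
clock: 3.37
tool_pos: [0.5393, 0.075, 0.1022]
orientation: [-179.8, -0.0, -60.8]
force: [0.4, 0.3, -0.0]
opening: 0.0004
```

Request:
servo_tool(
  rows=[
    [[0.0055,-0.0019,0],[0,0,0],1],
    [[0.0055,-0.0019,0],[0,0,0],1],
    [[0.0042,-0.0007,0],[0,0,0],1],
    [[0.0042,-0.0007,0],[0,0,0],1],
    [[0.0042,-0.0007,0],[0,0,0],1],
    [[0,0,0],[0,0,0],1],
    [[0,0,0],[0,0,0],1],
  ],
)

```text
clock: 3.95
tool_pos: [0.5545, 0.0573, 0.1006]
orientation: [180.0, -0.0, -60.8]
force: [-0.4, -1.1, -0.2]
opening: 0.0005
```

Run:
```python
from h import *
stat(); snap('wrist','w2.png');im=snap('top','t2.png')[140:290,240:450,::-1];cv2.imwrite('pics/t2z.png',cv2.resize(im,None,fx=3.8,fy=3.8,interpolation=cv2.INTER_CUBIC))
```

```text
t 3.95 tcp [0.5545 0.0573 0.1006] loc [0.0141 0.036 ] rpy [ 1.7996e+02 -2.0000e-02 -6.0780e+01] F [-0.39 -1.11 -0.23] j [ 26.   16.2 -23.7   0.  -50.1   3.2] op 0.00047854545110827674
```

View pics/w2.png

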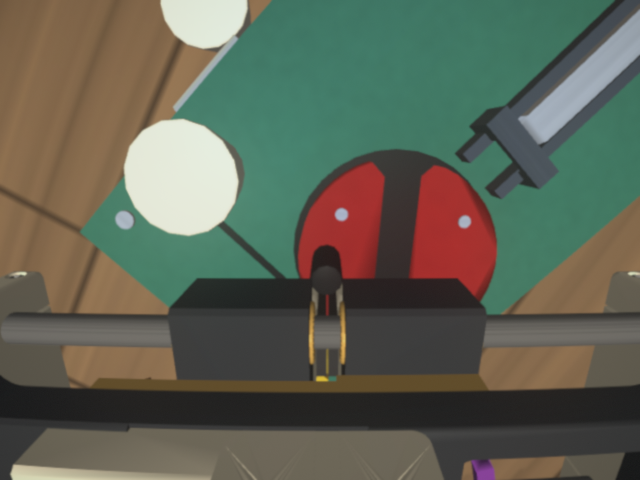

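View pics/t2z.png

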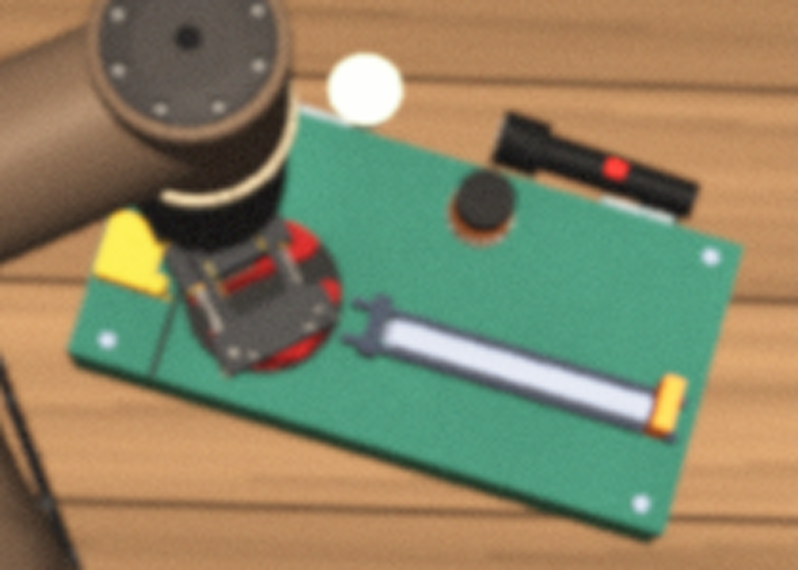

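Request:
servo_tool(
  rows=[
    [[0.0041,0.0007,0],[0,0,0],1],
    [[0.0041,0.0007,0],[0,0,0],1],
    [[0.0041,0.0007,0],[0,0,0],1],
    [[0.0036,0.0019,0],[0,0,0],1],
    [[0.0036,0.0019,0],[0,0,0],1],
    [[0.0026,0.0016,0],[0,0,0],1],
    [[0,0,0],[0,0,0],1],
    [[0,0,0],[0,0,0],1],
  ],
)

```text
clock: 4.72
tool_pos: [0.5585, 0.0343, 0.1005]
orientation: [179.9, -0.0, -60.8]
force: [-1.6, 0.2, -1.0]
opening: 0.0006
```

Run:
```python
from h import *
stat(); snap('wrist','w3.png')
```

```text
t 4.7167 tcp [0.5585 0.0343 0.1005] loc [0.0241 0.0149] rpy [ 1.7994e+02 -1.0000e-02 -6.0780e+01] F [-1.62  0.18 -0.98] j [ 23.6  16.4 -23.5   0.  -50.2   5.6] op 0.0006238146254410526
```

View pics/w3.png

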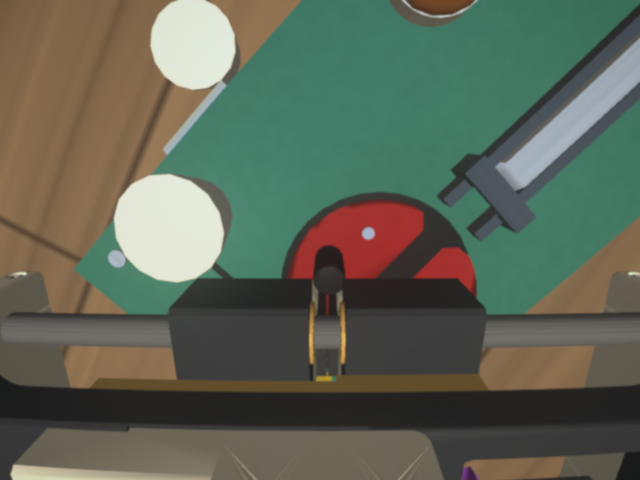

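Run:
```python
from h import *
ci=optics.camera_info('wrist')
p=loc(onz('wrist',[(329,282)],.1205,ci)[0]);print('peg',p, np.degrees(np.arctan2(p[1],p[0])))
im=cv2.imread('pics/w3.png'); cv2.imwrite('pics/w3z.png',cv2.resize(im[170:300,270:560],None,fx=2.7,fy=2.7,interpolation=cv2.INTER_CUBIC))
```

```text
peg [0.0355 0.0029] 4.670130359300957
```

View pics/w3z.png

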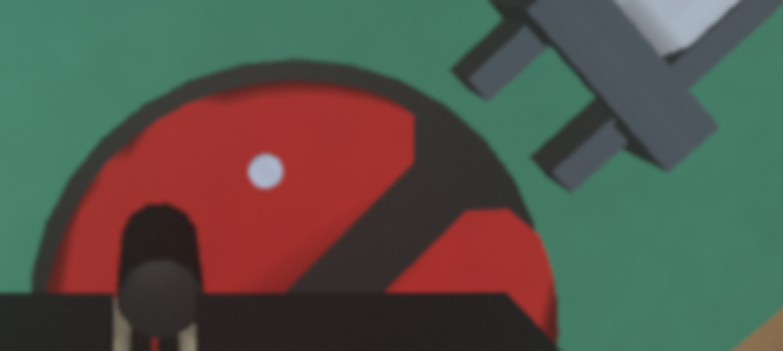

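Run:
```python
from h import *
for a,b in [((387,292),(468,212)),((320,264),(413,165))]:
    q=[loc(v) for v in onz('wrist',[(270+a[0]/2.7,170+a[1]/2.7),(270+b[0]/2.7,170+b[1]/2.7)],.0885)]; d=q[0]-q[1]; print(q,np.degrees(np.arctan2(d[0],d[1])))
```

```text
[array([-0.003 , -0.0197]), array([-0.0018, -0.0407])] -3.2704879231835657
[array([ 0.0102, -0.0145]), array([ 0.0122, -0.0394])] -4.5922120109197735
```

Request:
servo_tool(
  rows=[
    [[0.001,0.001,0],[0,0,0],1],
    [[0.001,0.0009,0],[0,0,0],1],
    [[0,0,0],[0,0,0],1],
    [[0,0,0],[0,0,0],1],
    [[-0.01,0,0],[0,0,0],1],
    [[-0.02,0,0],[0,0,0],1],
    [[-0.02,0,0],[0,0,0],1],
    [[-0.01,0,-0.03],[0,0,0],1],
    [[0,0,-0.04],[0,0,0],1],
    [[0,0,-0.04],[0,0,0],1],
    [[0,0,0],[0,0,0],1],
    [[0,0,0],[0,0,0],1],
  ],
)

```text
clock: 5.77
tool_pos: [0.5301, 0.0858, 0.2136]
orientation: [-179.7, -0.0, -60.7]
force: [0.5, -0.2, -0.9]
opening: 0.0004
```

Run:
```python
from h import *
stat(); im=snap('wrist','w4.png')[:,:,::-1]
to(*W(0,-.305),.22,-105.66)
cv2.imwrite('pics/w4z.png',cv2.resize(im[60:300,250:550],None,fx=2.5,fy=2.5,interpolation=cv2.INTER_CUBIC))
```

```text
t 5.7667 tcp [0.5301 0.0858 0.2136] loc [-0.0171  0.0569] rpy [-1.7965e+02 -4.0000e-02 -6.0710e+01] F [ 0.47 -0.17 -0.93] j [ 30.2   7.9 -18.1   0.  -63.7  -0.9] op 0.00040607824616222866
shift tool [ 0.2684  0.2422 -0.0085] yaw turn units 7.486956976558026
```

View pics/w4z.png

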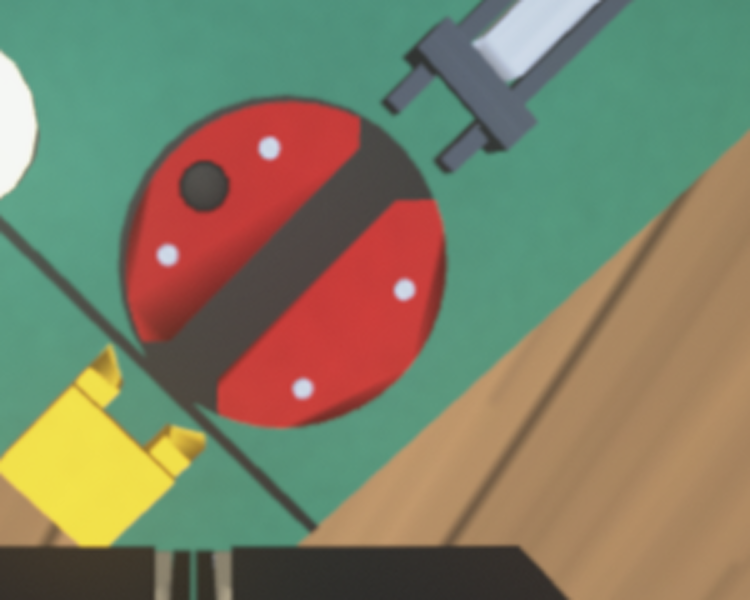

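Run:
```python
from h import *
f=lambda a:(250+a[0]/2.5,60+a[1]/2.5)
for a,b in [((218,380),(397,200)),((175,338),(360,152))]:
    q=[loc(v) for v in onz('wrist',[f(a),f(b)],.0885)]; d=q[0]-q[1]; print(q,np.degrees(np.arctan2(d[0],d[1])))
p=loc(onz('wrist',[f((204,186))],.1205)[0]);print('peg',p,np.degrees(np.arctan2(p[1],p[0])))
s=onz('wrist',[f(v) for v in [(168,255),(269,148),(303,388),(404,289)]],.0885);print([loc(v) for v in s])
```

```text
[array([-0.011,  0.038]), array([-0.0099, -0.0394])] -0.8142262886223088
[array([0.0081, 0.0381]), array([ 0.0083, -0.0409])] -0.14505229647162135
peg [ 0.0342 -0.0003] -0.502581666721031
[array([0.0277, 0.0214]), array([ 0.0283, -0.0224]), array([-0.032 ,  0.0207]), array([-0.0314, -0.023 ])]
```

Request:
servo_tool(
  rows=[
    [[0.0268,0.0242,0],[0,0,0],1],
    [[0.0268,0.0242,0],[0,0,0],1],
    [[0.0268,0.0242,0],[0,0,0],1],
    [[0.0268,0.0242,0],[0,0,0],1],
    [[0.0268,0.0242,0],[0,0,0],1],
    [[0.0268,0.0242,0],[0,0,0],1],
    [[0.0268,0.0242,0],[0,0,0],1],
    [[0.0268,0.0242,0],[0,0,0],1],
    [[0.0268,0.0242,0],[0,0,0],1],
    [[0.0268,0.0242,0],[0,0,0],1],
    [[0,0,0],[0,0,0.936],1],
    [[0,0,0],[0,0,0.936],1],
    [[0,0,0],[0,0,0.936],1],
    [[0,0,0],[0,0,0.936],1],
    [[0,0,0],[0,0,0.936],1],
    [[0,0,0],[0,0,0.936],1],
    [[0,0,0],[0,0,0.936],1],
    [[0,0,0],[0,0,0.936],1],
    [[0,0,0],[0,0,0],1],
    [[0,0,0],[0,0,0],1],
  ],
)

```text
clock: 7.48
tool_pos: [0.448, -0.2672, 0.2094]
orientation: [179.9, -0.0, -105.5]
force: [0.7, -0.6, 0.5]
opening: 0.0005
```

Run:
```python
from h import *
stat(); im=snap('top','t5.png')[:,:,::-1];snap('wrist','w5.png')
to(*W(0,-.300),.092,-105.66)
hsv=cv2.cvtColor(cv2.imread('pics/w5.png'),cv2.COLOR_BGR2HSV)
cv2.imwrite('pics/t5z.png',cv2.resize(im[140:290,240:450],None,fx=3.8,fy=3.8,interpolation=cv2.INTER_CUBIC))
```

```text
t 7.4833 tcp [ 0.448  -0.2672  0.2094] loc [-0.0008 -0.3051] rpy [ 1.7987e+02 -1.0000e-02 -1.0551e+02] F [ 0.75 -0.61  0.47] j [ -9.2   6.9 -19.9  -0.  -63.4  -6.3] op 0.00045267010701353715
shift tool [-0.0051 -0.0005  0.1179] yaw turn units 0.02606216291105549
```

View pics/t5z.png

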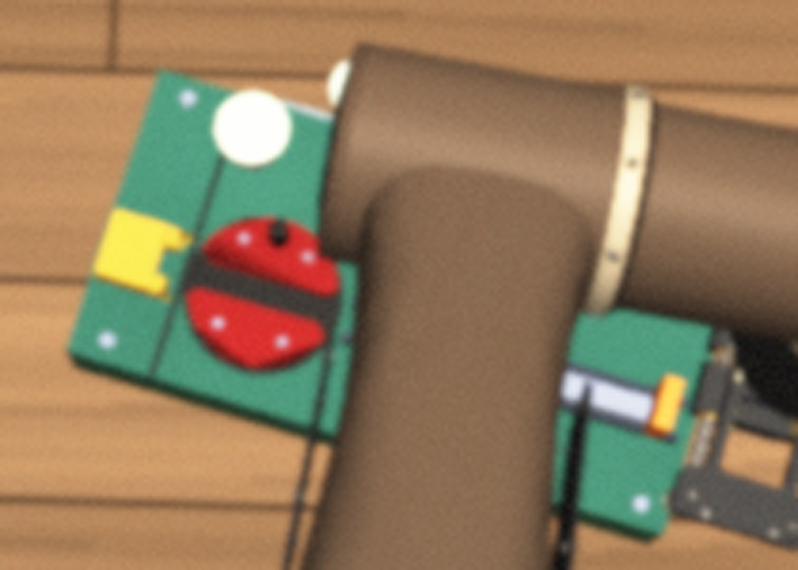

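View pics/w5.png

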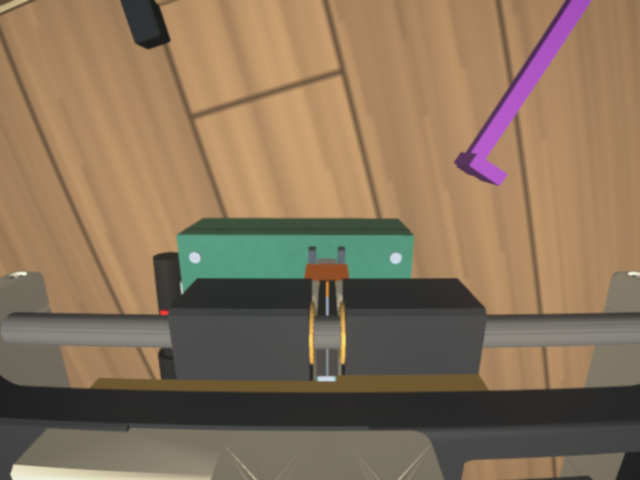

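Request:
servo_tool(
  rows=[
    [[0,-0.0005,0.03],[0,0,0],1],
    [[0,0,0.03],[0,0,0],1],
    [[0,0,0.03],[0,0,0],1],
    [[0,0,0.027],[0,0,0],1],
    [[0,0,0],[0,0,0],1],
    [[0,0,0],[0,0,0],1],
    [[-0.006,0,0],[0,0,0],1],
    [[-0.006,0,0],[0,0,0],1],
    [[-0.005,0,0],[0,0,0],1],
    [[-0.005,0,0],[0,0,0],1],
    [[-0.005,0,0],[0,0,0],1],
    [[0,0,0],[0,0,0],1],
  ],
)

```text
clock: 8.58
tool_pos: [0.4571, -0.2406, 0.0943]
orientation: [-179.9, 0.0, -105.6]
force: [-0.8, 0.9, -0.3]
opening: 0.0004
```

Run:
```python
from h import *
stat(); im=snap('side','s6.png')[:,:,::-1];
snap('wrist','w6.png')
cv2.imwrite('pics/s6z.png',cv2.resize(im[195:360,275:405],None,fx=3.6,fy=3.6,interpolation=cv2.INTER_CUBIC))
```

```text
t 8.5833 tcp [ 0.4571 -0.2406  0.0943] loc [ 0.0007 -0.2771] rpy [-1.7992e+02  2.0000e-02 -1.0563e+02] F [-0.79  0.91 -0.3 ] j [ -6.   13.1 -29.2  -0.  -47.6  -9.6] op 0.0004047966061008607
```

View pics/s6z.png

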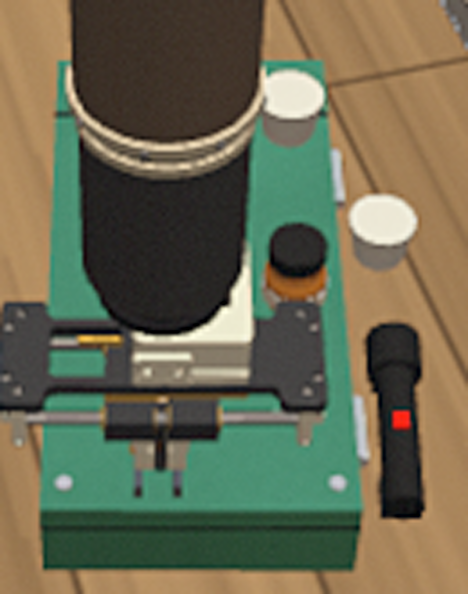

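View pics/w6.png

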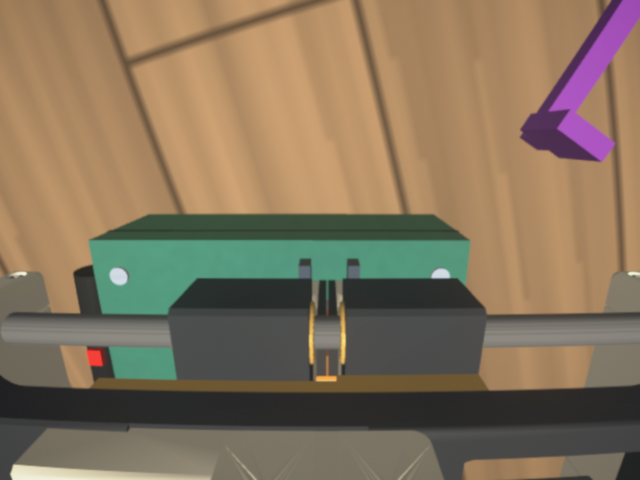

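Request:
servo_tool(
  rows=[
    [[-0.006,0,0],[0,0,0],1],
    [[-0.006,0,0],[0,0,0],1],
    [[-0.006,0,0],[0,0,0],1],
    [[-0.006,0,0],[0,0,0],1],
    [[-0.006,0,0],[0,0,0],1],
    [[-0.006,0,0],[0,0,0],1],
    [[-0.006,0,0],[0,0,0],1],
    [[-0.006,0,0],[0,0,0],1],
    [[-0.006,0,0],[0,0,0],1],
    [[-0.006,0,0],[0,0,0],1],
    [[-0.006,0,0],[0,0,0],1],
    [[-0.006,0,0],[0,0,0],1],
    [[-0.006,0,0],[0,0,0],1],
    [[-0.006,0,0],[0,0,0],1],
    [[0,0,0],[0,0,0],1],
  ],
)

```text
clock: 9.93
tool_pos: [0.4796, -0.1595, 0.0935]
orientation: [-180.0, 0.0, -105.6]
force: [0.9, 0.1, -0.0]
opening: 0.0006
```

Run:
```python
from h import *
stat(); im=snap('side','s7.png')[:,:,::-1];
cv2.imwrite('pics/s7z.png',cv2.resize(im[195:360,275:405],None,fx=3.6,fy=3.6,interpolation=cv2.INTER_CUBIC))
im=snap('top','t7.png')[:,:,::-1];
cv2.imwrite('pics/t7z.png',cv2.resize(im[140:290,240:450],None,fx=3.8,fy=3.8,interpolation=cv2.INTER_CUBIC))
```

```text
t 9.9333 tcp [ 0.4796 -0.1595  0.0935] loc [ 0.0005 -0.1929] rpy [-1.7999e+02  3.0000e-02 -1.0565e+02] F [ 0.94  0.15 -0.02] j [  3.9  12.2 -30.6  -0.  -47.2 -19.5] op 0.000554125079497011
```

View pics/t7z.png

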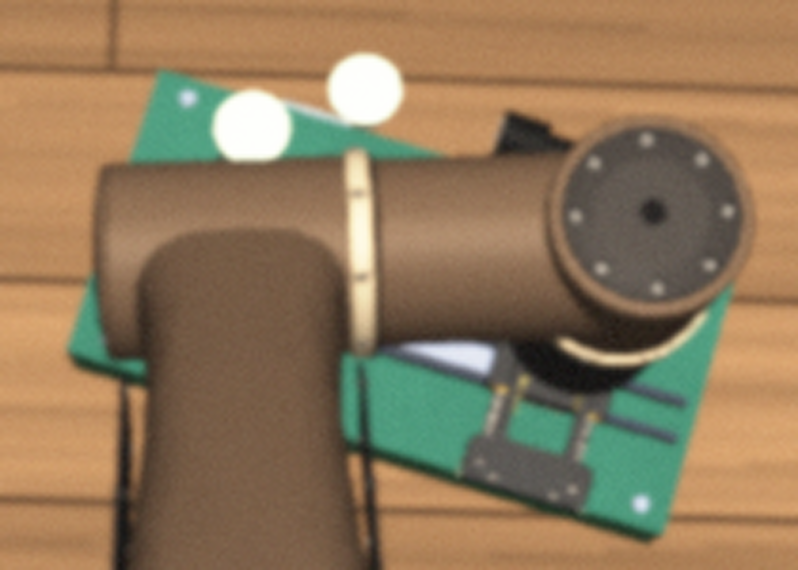

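View pics/s7z.png

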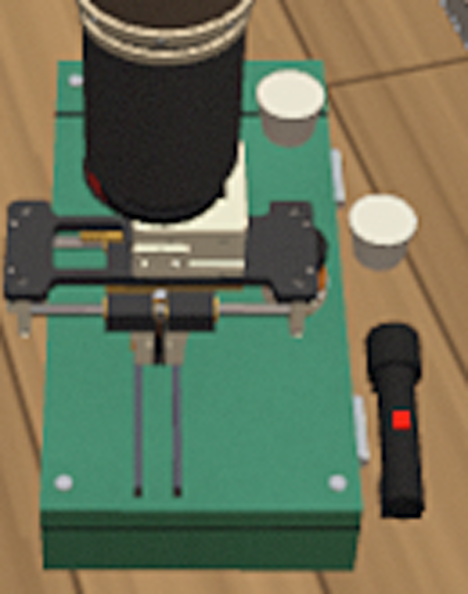

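Request:
servo_tool(
  rows=[
    [[-0.005,0,0],[0,0,0],1],
    [[-0.005,0,0],[0,0,0],1],
    [[-0.005,0,0],[0,0,0],1],
    [[-0.005,0,0],[0,0,0],1],
    [[-0.005,0,0],[0,0,0],1],
    [[-0.005,0,0],[0,0,0],1],
    [[-0.005,0,0],[0,0,0],1],
  ],
)

```text
clock: 10.62
tool_pos: [0.4887, -0.1264, 0.0935]
orientation: [180.0, 0.0, -105.7]
force: [-0.2, -1.6, -1.5]
opening: 0.0004
```

Request:
servo_tool(
  rows=[
    [[-0.005,0,0],[0,0,0],1],
    [[-0.005,0,0],[0,0,0],1],
    [[-0.005,0,0],[0,0,0],1],
    [[-0.005,0,0],[0,0,0],1],
    [[-0.005,0,0],[0,0,0],1],
    [[-0.005,0,0],[0,0,0],1],
    [[-0.005,0,0],[0,0,0],1],
    [[0,0,0],[0,0,0],1],
  ],
)

```text
clock: 11.28
tool_pos: [0.4986, -0.0924, 0.0937]
orientation: [-180.0, 0.0, -105.6]
force: [0.5, -0.4, -0.7]
opening: 0.0007
```

Run:
```python
from h import *
stat(); snap('wrist','w8.png')
im=snap('side','s8.png')[:,:,::-1];
cv2.imwrite('pics/s8z.png',cv2.resize(im[195:360,275:405],None,fx=3.6,fy=3.6,interpolation=cv2.INTER_CUBIC))
```

```text
t 11.2833 tcp [ 0.4986 -0.0924  0.0937] loc [ 0.0007 -0.1231] rpy [-1.7997e+02  2.0000e-02 -1.0564e+02] F [ 0.46 -0.37 -0.71] j [ 11.7  12.4 -30.4  -0.  -47.2 -27.4] op 0.0007191085744182462
```

View pics/s8z.png

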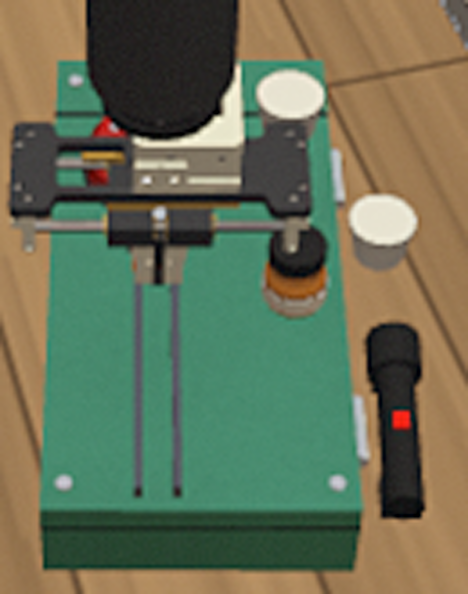

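Request:
servo_tool(
  rows=[
    [[-0.003,0,0],[0,0,0],1],
    [[-0.003,0,0],[0,0,0],1],
    [[-0.002,0,0],[0,0,0],1],
    [[-0.001,0,0],[0,0,0],1],
    [[0,0,0],[0,0,0],1],
  ],
)

```text
clock: 11.8
tool_pos: [0.5006, -0.0845, 0.0936]
orientation: [-180.0, 0.0, -105.7]
force: [-0.5, 0.0, 1.1]
opening: 0.0004
```

Request:
servo_tool(
  rows=[
    [[-0.001,0,0],[0,0,0],1],
    [[0,0,0],[0,0,0],1],
  ],
)

```text
clock: 11.97
tool_pos: [0.5008, -0.0836, 0.0936]
orientation: [-180.0, 0.0, -105.7]
force: [-1.4, -2.3, 1.5]
opening: 0.0003
```

Request:
servo_tool(
  rows=[
    [[-0.001,0,0],[0,0,0],1],
    [[0,0,0],[0,0,0],1],
  ],
)

```text
clock: 12.13
tool_pos: [0.501, -0.0826, 0.0936]
orientation: [180.0, -0.0, -105.7]
force: [-1.4, -1.0, 2.1]
opening: 0.0002
```

Request:
servo_tool(
  rows=[
    [[-0.001,0,0],[0,0,0],1],
    [[0,0,0],[0,0,0],1],
  ],
)

```text
clock: 12.3
tool_pos: [0.501, -0.0822, 0.0936]
orientation: [180.0, -0.1, -105.7]
force: [-1.7, -5.8, 2.0]
opening: 0.0004
```

Request:
servo_tool(
  rows=[
    [[-0.001,0,0],[0,0,0],1],
    [[0,0,0],[0,0,0],1],
  ],
)

```text
clock: 12.47
tool_pos: [0.5007, -0.0821, 0.0936]
orientation: [179.9, -0.1, -105.7]
force: [-2.2, -10.3, 3.4]
opening: 0.0006
```

Request:
servo_tool(
  rows=[
    [[-0.001,0,0],[0,0,0],1],
    [[0,0,0],[0,0,0],1],
  ],
)

```text
clock: 12.63
tool_pos: [0.5004, -0.0819, 0.0936]
orientation: [179.9, -0.2, -105.7]
force: [-3.0, -15.5, 4.2]
opening: -0.0001
```

Request:
servo_tool(
  rows=[
    [[0.004,0,0],[0,0,0],1],
    [[0.01,0,0],[0,0,0],1],
    [[0.02,0,0],[0,0,0],1],
    [[0,0,-0.03],[0,0,0],1],
    [[0,0,-0.04],[0,0,0],1],
    [[0,0,-0.04],[0,0,0],1],
    [[0.04,0,0],[0,0,0],1],
    [[0.04,0,0],[0,0,0],1],
    [[0.04,0,0],[0,0,0],1],
    [[0.04,0,0],[0,0,0],1],
    [[0.04,0,0],[0,0,0],1],
    [[0.04,0,0],[0,0,0],1],
    [[0,0,0],[0,0,0],1],
  ],
)

```text
clock: 13.72
tool_pos: [0.4258, -0.3486, 0.2031]
orientation: [180.0, -0.0, -105.9]
force: [0.4, 0.1, 0.4]
opening: 0.0006
```

Run:
```python
from h import *
stat()
im=snap('top','t9.png')[:,:,::-1];
cv2.imwrite('pics/t9z.png',cv2.resize(im[140:290,240:450],None,fx=3.8,fy=3.8,interpolation=cv2.INTER_CUBIC))
im=snap('side','s9.png')[:,:,::-1];
cv2.imwrite('pics/s9z.png',cv2.resize(im[195:360,275:405],None,fx=3.6,fy=3.6,interpolation=cv2.INTER_CUBIC))
```

```text
t 13.7167 tcp [ 0.4258 -0.3486  0.2031] loc [-3.000e-04 -3.895e-01] rpy [ 1.7998e+02 -2.0000e-02 -1.0592e+02] F [0.43 0.12 0.45] j [-18.9   9.8 -17.2   0.  -63.    3. ] op 0.0005994848714211202
```

View pics/t9z.png

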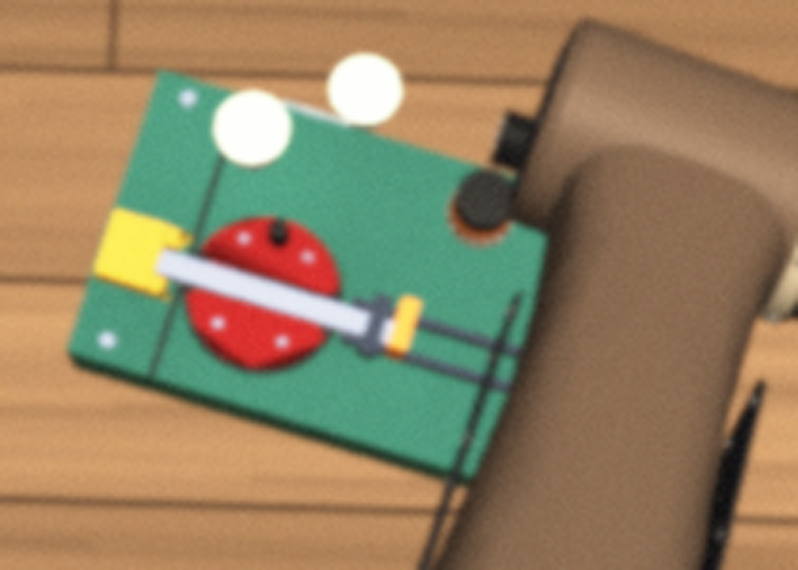

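View pics/s9z.png

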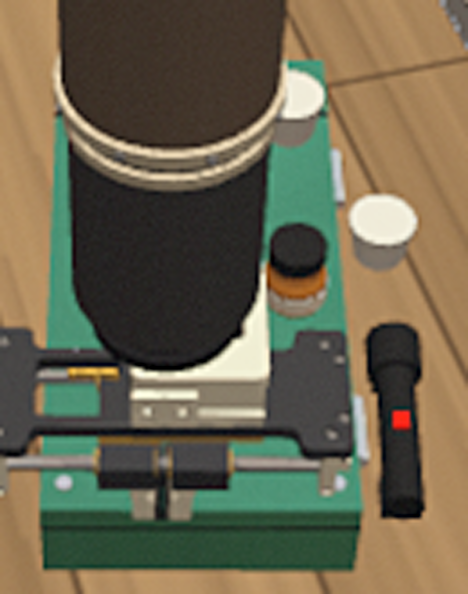

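Run:
```python
from h import *
for f in ['top0','t9']:
    hsv=cv2.cvtColor(cv2.imread(f'pics/{f}.png'),cv2.COLOR_BGR2HSV); roi=np.zeros((480,640),np.uint8); roi[200:260,330:430]=255
    m=cv2.inRange(hsv,(10,150,150),(20,255,255))&roi
    m[:, :330]=0
    c=max(cv2.findContours(m,cv2.RETR_EXTERNAL,cv2.CHAIN_APPROX_NONE)[0],key=cv2.contourArea)
    P=onz('top',c.reshape(-1,2),.124); l=np.array([loc(p) for p in P]); print(f,l.min(0),l.max(0),(l.min(0)+l.max(0))/2,cv2.contourArea(c))
    print([loc(p) for p in onz('top',[cv2.minAreaRect(c)[0]],.124)])
hsv=cv2.cvtColor(cv2.imread('pics/t9.png'),cv2.COLOR_BGR2HSV)
k=cv2.inRange(hsv,(22,150,150),(32,255,255));k[:200]=0;k[235:]=0;k[:,:260]=0;k[:,300:]=0
l=np.array([loc(p) for p in onz('top',cv2.findNonZero(k).reshape(-1,2),.093)]);print('keeper',l.min(0),l.max(0))
```

```text
top0 [-0.0182 -0.2781] [ 0.0173 -0.2645] [-0.00045 -0.2713 ] 15.5
[array([-0.0012, -0.2683])]
t9 [-0.0197 -0.1003] [-0.0144 -0.0917] [-0.01705 -0.096  ] 3.0
[array([-0.0171, -0.096 ])]
keeper [-0.0234  0.0574] [0.0219 0.1103]
```

Run:
```python
from h import *
for f in ['top0','t9']:
    hsv=cv2.cvtColor(cv2.imread(f'pics/{f}.png'),cv2.COLOR_BGR2HSV); roi=np.zeros((480,640),np.uint8); roi[210:260,338:430]=255
    m=cv2.inRange(hsv,(8,130,190),(24,255,255))&roi
    c=max(cv2.findContours(m,cv2.RETR_EXTERNAL,cv2.CHAIN_APPROX_NONE)[0],key=cv2.contourArea)
    M=cv2.moments(m,True); print(f,M['m00'],loc(onz('top',[(M['m10']/M['m00'],M['m01']/M['m00'])],.124)[0]))
    l=np.array([loc(p) for p in onz('top',c.reshape(-1,2),.124)]);print(l.min(0),l.max(0))
```

```text
top0 80.0 [ 0.0005 -0.2725]
[-0.0165 -0.2795] [ 0.018  -0.2648]
t9 47.0 [-0.0001 -0.0966]
[-0.0183 -0.1023] [ 0.0173 -0.0892]
```

Request:
servo_tool(
  rows=[
    [[0,0,-0.03],[0,0,0],1],
    [[-0.04,0,0],[0,0,0],1],
    [[-0.04,0,0],[0,0,0],1],
    [[-0.04,0,0],[0,0,0],1],
    [[-0.04,0,0],[0,0,0],1],
    [[-0.04,0,0],[0,0,0],1],
    [[-0.04,0,0],[0,0,0],1],
    [[-0.04,0,0],[0,0,0],1],
    [[-0.04,0,0],[0,0,0],1],
    [[-0.04,0,0],[0,0,0],1],
    [[-0.04,0,0],[0,0,0],1],
    [[0,0,0],[0,0,0],1],
    [[0,0,0],[0,0,0],1],
  ],
)

```text
clock: 14.9
tool_pos: [0.5358, 0.0448, 0.2332]
orientation: [180.0, 0.0, -105.4]
force: [0.3, -0.4, -0.1]
opening: 0.0003
```

Run:
```python
from h import *
stat(); snap('wrist','w10.png')
im=snap('side','s10.png')[:,:,::-1];
cv2.imwrite('pics/s10z.png',cv2.resize(im[195:360,275:405],None,fx=3.6,fy=3.6,interpolation=cv2.INTER_CUBIC))
P=[[*W(x,y),z] for x,y,z in [(-.017,-.102,.124),(.017,-.102,.124),(-.017,-.09,.124),(.017,-.09,.124)]]
print(proj('wrist',P))
```

```text
t 14.9 tcp [0.5358 0.0448 0.2332] loc [-0.0006  0.019 ] rpy [ 1.7997e+02  2.0000e-02 -1.0538e+02] F [ 0.27 -0.4  -0.15] j [ 25.7   7.3 -16.   -0.  -66.6 -41. ] op 0.000285276692190387
[[351.53932294  72.49601716]
 [302.34044845  72.46592013]
 [351.27193151  90.8001298 ]
 [302.58939851  90.77183057]]
```

View pics/w10.png

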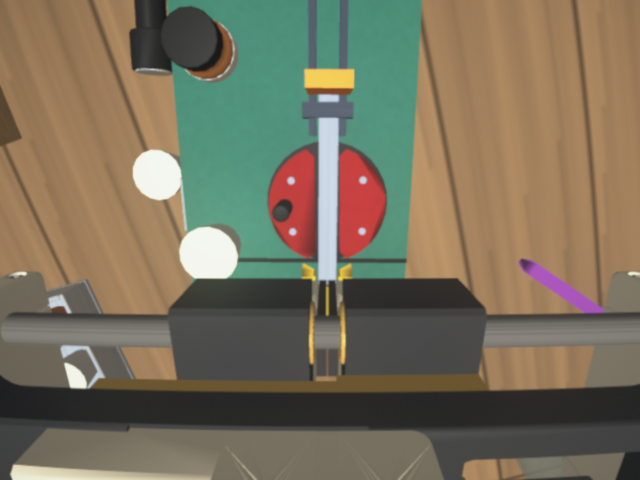

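View pics/s10z.png

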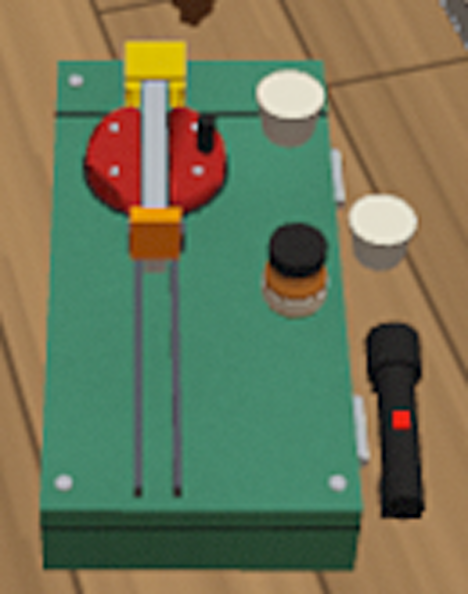

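Run:
```python
from h import *
im=cv2.imread('pics/w10.png')
for c in (308,346): print(c,[tuple(int(v) for v in im[r,c]) for r in range(66,98)])
print('strap col 309',[tuple(int(v) for v in im[r,309]) for r in range(98,122)])
print(proj('wrist',[[*W(0,-.084),.091],[*W(0,-.072),.091],[*W(.0,-.09),.124],[*W(0,-.102),.124]]))
hsv=cv2.cvtColor(im,cv2.COLOR_BGR2HSV); red=cv2.inRange(hsv,(0,130,80),(8,255,255))|cv2.inRange(hsv,(172,130,80),(180,255,255)); red[:130]=0;red[275:]=0;red[:,:250]=0;red[:,400:]=0
P=onz('wrist',cv2.findNonZero(cv2.morphologyEx(red,cv2.MORPH_OPEN,np.ones((3,3)))).reshape(-1,2),.0885)[:,:2].astype(np.float32)
c,r=cv2.minEnclosingCircle(P);print('disc',loc(c),r)
```

```text
308 [(117, 122, 86), (117, 125, 93), (113, 142, 139), (103, 176, 215), (93, 201, 241), (90, 208, 243), (90, 208, 244), (90, 207, 244), (90, 208, 244), (90, 208, 244), (90, 208, 244), (90, 208, 244), (91, 208, 244), (90, 208, 244), (91, 208, 244), (91, 209, 244), (90, 208, 244), (91, 208, 244), (91, 208, 244), (91, 208, 244), (87, 199, 242), (73, 165, 224), (49, 104, 159), (37, 71, 126), (38, 71, 125), (41, 73, 124), (46, 76, 122), (60, 84, 120), (88, 103, 109), (113, 123, 93), (120, 129, 87), (120, 130, 85)]
346 [(113, 105, 89), (114, 108, 92), (111, 122, 129), (103, 162, 209), (91, 195, 240), (88, 204, 243), (88, 204, 244), (87, 204, 243), (88, 204, 243), (88, 205, 244), (88, 205, 243), (88, 205, 243), (88, 205, 244), (88, 206, 244), (89, 206, 244), (88, 206, 244), (88, 205, 244), (89, 206, 244), (89, 206, 244), (89, 206, 244), (88, 204, 243), (79, 184, 236), (54, 117, 174), (38, 73, 127), (38, 70, 125), (38, 70, 125), (39, 71, 125), (46, 74, 123), (72, 88, 115), (101, 107, 100), (116, 116, 91), (119, 118, 90)]
strap col 309 [(116, 111, 90), (116, 111, 90), (116, 111, 90), (116, 108, 92), (116, 104, 94), (115, 102, 93), (114, 101, 92), (114, 101, 93), (113, 101, 92), (114, 101, 92), (115, 102, 93), (116, 103, 94), (116, 103, 94), (114, 102, 93), (114, 102, 93), (114, 101, 93), (113, 101, 92), (113, 101, 92), (107, 97, 89), (92, 84, 78), (101, 94, 83), (114, 107, 90), (118, 112, 92), (118, 113, 92)]
[[326.89766839 104.26642631]
 [326.88995675 120.05158369]
 [326.93168093  90.74722302]
 [326.94092499  72.43620524]]
disc [ 0.0001 -0.0025] 0.05006002262234688
```

Request:
servo_tool(
  rows=[
    [[0,0,-0.03],[0,0,0],1],
    [[0,0,-0.03],[0,0,0],1],
    [[0,0,0],[0,0,0],1],
    [[0,0,0],[0,0,0],1],
    [[0,0,0],[0,0,0],1],
  ],
)

```text
clock: 15.42
tool_pos: [0.5353, 0.0408, 0.2935]
orientation: [-180.0, 0.0, -105.7]
force: [-1.2, 0.6, -0.1]
opening: 0.0003
```

Run:
```python
from h import *
stat(); print(ctrl.close_job())
```

```text
t 15.4167 tcp [0.5353 0.0408 0.2935] loc [0.0001 0.015 ] rpy [-1.8000e+02  4.0000e-02 -1.0575e+02] F [-1.15  0.58 -0.13] j [ 25.3   5.3 -10.5  -0.  -74.2 -41. ] op 0.0003249641445906681
the job is handed in; nothing more can be done
None
```

The locker is locked and the job is handed in, after about 15.4 s of the 54 s allowed.

I pushed the peg with the closed fingertips from about 1.78 rad to 3.14 rad. After that, the slot measured within about 1° of the bar's line. I then pushed the orange tab along the guide until the bar stopped against the keeper's end stop, with the force rising to about 15 N while the tip moved almost no further.

- **Bar position:** in the last wrist view the tab sits where it should for a bar fully home. Its offset from prediction matched the strap's, so I judge it home to within a fraction of a millimetre; the top camera also agreed, to about 1 mm.
- **One disagreement:** that wrist view put everything about 2.2–2.5 mm off along y, a shift the disc and strap shared. I therefore judged the bar by its position relative to the strap, not by the absolute reading.
- **Other things:** the bung on the lid, the jar, the second bung and the torch looked unmoved in the last side view. I did not check the bottle, cup and mallet again at the end, but the arm stayed well away from them.
- **Hand:** it finished clear, about 29 cm above the bench.

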